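Clear the catch tray of a carton closer into a tote

TASK

Swing the blue guard door wide open, to about a right angle, then take the two finished cartons off the machine's catch tray and set them down gently, standing upright, on the floor of the grey tote. Leave the door open, and leave the tote, the bottle, the can and the tape roll where they stand.

Things in the scene. Friction and masses are not known exactly. Their poses are not given: they have to be found in the camera images.
- carton_a_mid (a point): Sealed upright carton of plain brown cardboard, 50 (its x) x 40 (its y) x 80 mm tall, about 0.15 kg, standing on the machine's tray, its x roughly into the machine. This point is its centre, 40 mm above its underside; axes along its sides, z up. The one farther from the door's hinge.
- carton_b_mid (a point): Sealed upright carton of plain brown cardboard, 50 (its x) x 40 (its y) x 80 mm tall, about 0.15 kg, standing on the machine's tray, its x roughly into the machine. This point is its centre, 40 mm above its underside; axes along its sides, z up. The one nearer the door's hinge, at least 80 mm from the other.
- tote_in (a point): Shallow grey plastic tote, open above, 260 (x) x 320 (y) x 80 mm high outside, walls and floor 5 mm thick, loose, 1.3 kg. This point is the centre of its inner floor (250 x 310 mm), 5 mm above the table; axes along its sides, z up.
- tray (a point): Catch tray of a fixed blue bench-top carton closing machine. Point on the tray floor, 10 mm above the table, midway across; x into the machine (away from the robot), y left, z up. Open above from x = -60 mm (the shut door) to x = 0, where the head begins. Lip 12 mm high at x = -48; cheeks at y = -160 and 160 rise 35 mm above the floor.
- head_edge (a point): Middle of the lower front edge of the machine's blue head, 230 mm above the tray floor; axes as the tray's. The head fills all behind this edge (x > 0), 100 mm high, 330 mm wide. The carton centres stand 0 to 18 mm in front of plumb below the edge, so a gripper pointing straight down fouls it: lean it back 20 to 45 degrees towards the robot.
- door (a joint): Blue guard door before the tray, angle in rad: 0 shut, 1.9 fully open, at first 0 to 0.15. Upright hinge at its left (tray +y) edge; the right edge swings towards the robot (clockwise from above). It stays where left: hinge friction about 0.15 N m. Panel 300 mm wide, 8 mm thick, from 20 to 135 mm above the table.
- door_handle (a point): Upright steel bar handle on the door's front, 12 mm thick, 35 mm out from the panel face, 170 mm from the hinge along the panel, from 45 to 128 mm above the table, joined to the panel at both ends. Point on the bar, 108 mm above the table, to pinch from above with fingers closing along the panel. Moves with the door: x square to the panel (inward), y towards the hinge.
- door_hinge (a point): Point on the door's upright hinge axis, 108 mm above the table. The hinge post is 16 mm thick and 145 mm tall.
- jug_mid (a point): White plastic bottle with a screw cap, 110 mm across, 220 mm tall, loose, left of the machine; to be left alone. Point 100 mm up its axis.
- can_mid (a point): Steel can, 70 mm across, 100 mm tall, loose, beyond the tote; to be left alone. This point is its centre.
- tape_mid (a point): Roll of brown tape lying flat, 90 mm across, 45 mm high, loose, beyond the tote; to be left alone. This point is its centre.
- carton_a: The same carton; this origin is the centre of its underside, z up.
- carton_b: The same carton; this origin is the centre of its underside, z up.

How it is judged:
On the way:
1. the guard door is swung open, beyond 1.2 rad (value of joint door above 1.2 rad), for 0.2 s.
At the end, for the whole second after the job is handed in: Both cartons stand upright (within 0.2 rad) and at rest on the tote's inner floor, centre 25 to 55 mm above it and within 115 mm (tote x) and 145 mm (tote y) of its middle; the door is still open beyond 1.0 rad (value of joint door above 1 rad and x of carton_a_mid in the frame of tote_in between -0.115 and 0.115 m and y of carton_a_mid in the frame of tote_in between -0.145 and 0.145 m and z of carton_a_mid in the frame of tote_in between 0.025 and 0.055 m and angle between each of carton_a_mid, carton_b_mid's own z axis and vertical below 0.2 rad and linear speed of each of carton_a, carton_b below 0.03 m/s and x of carton_b_mid in the frame of tote_in between -0.115 and 0.115 m and y of carton_b_mid in the frame of tote_in between -0.145 and 0.145 m and z of carton_b_mid in the frame of tote_in between 0.025 and 0.055 m); the robot touches nothing.
It fails at once if carton_a is dropped or thrown (moves at over 1.2 m/s with no finger on it, a fall of about 70 mm) (linear speed of carton_a above 1.2 m/s and contact force between carton_a and the fingers below 0.05 N).
It fails at once if carton_b is dropped or thrown (moves at over 1.2 m/s with no finger on it, a fall of about 70 mm) (linear speed of carton_b above 1.2 m/s and contact force between carton_b and the fingers below 0.05 N).
It fails at once if the bottle, the can or the tape roll is moved by more than 40 mm (distance of any of jug_mid, can_mid, tape_mid from where it was at the start of the episode above 0.04 m).
It fails at once if the tote is shifted by more than 50 mm (distance of tote_in from where it was at the start of the episode above 0.05 m).
It also fails if it takes over 72 s, if anything falls off the work surface, if the arm or the gripper's body presses on something with over 40 N, if the wrist force passes 120 N, or if a joint passes its speed limit or range.

ROBOT

A 6-joint arm with a two-finger parallel gripper is mounted at the origin on the work surface. World frame = base frame: x ahead of the robot, y to its left, z up, the work surface at z = 0. Lengths are in m, angles in rad, forces in N, time in s.
With the tool pointing down it reaches from about 0.25 to 0.775 m from the base axis. Payload 4 kg.
Tool frame: the origin (TCP) lies at the very end of the fingers, on their centre line; the grasp point (between the pads) lies 19 mm behind it; x points along the fingers, y is the direction in which the jaws open and shut, and the axes are right-handed (so a half turn about x gives the same grasp; the last joint's range is limited). The gripper opens to 94 mm and grips with 3 to 60 N. Pads are 16 mm wide; open, the fingers measure 119 mm over their backs; the gripper's body (75 mm by 177 mm) begins 78 mm behind the grasp point.
Start: joints at [1.232, 0.087, 1.371, -0, 1.684, -0.103], TCP at [0.129, 0.535, 0.206] pointing down, gripper open.
Joint ranges: [-3.1, 3.1], [-0.76, 2.03], [0.27, 2.55], [-1.08, 4.22], [0.17, 2.65], [-2.57, 2.57]. Speed limits (rad/s): [2.79, 2.79, 3.14, 3.14, 3.14, 3.14].

INTERFACE

Orientations are given as [roll, pitch, yaw] about the fixed x, y, z axes, in that order (R = Rz(yaw) Ry(pitch) Rx(roll)).
In Python, from bench import robot gives the robot as it stands.
- The arm moves only by the tool carry_out, never from a script. Its argument "targets" is a list of rows, each a list of 5 numbers: the closure, from 0 (fully open) to 1 (shut), then the shift along the tool's x, y, z in cm, then the turn about the tool's x in degrees. In form: [[fingers, tx, ty, tz, turn], ...]. A call has 1 to 20 rows; each row shifts and turns the commanded pose from where the row before left it, along the tool's axes as they then stand; what a row does not reach is not made up. A row lasts 1/10 s, in which the tool goes at most 50 mm and 8.59 degrees, less where a joint would pass 70% of its speed; a pose out of reach is approached as far as the arm can. A call is refused whole if a number of a shift passes 5 or a number of a turn 8.59, either way. A call with a gripper value outside its range is refused whole. The fingers move at their own pace and stop on an object; the grip force is fixed at half the most. Time passes only in rows, so rows that do not move let the fingers close. It gives the time, the measured TCP pose, the force and the opening at its end, in the units of the state.
- robot.get_obs(): the state, without advancing time (a new reading comes with each control period).
- robot.snapshot(name): name is "scene" or "side" or "wrist"; returns a dict with "image" (480x640x3 uint8, red, green, blue), "camera_matrix" (3x3 intrinsics, pixels), "distortion" ([k1, k2, p1, p2, k3] as OpenCV has them; the pictures are not rectified), "pose" (4x4, takes a point from camera to world coordinates). Camera axes: x right, y up, looking along -z (the intrinsics and any distortion apply to the point x, -y, -z); pixel columns grow to the right and rows downward; lengths in m; the calibration is good to about 2 mm. A picture is of the moment at which its call begins. There is no depth.
- robot.close_job(): hands the job in, once; it reports no verdict.
The state is a dict: "time": time; "joint_positions": joint angles; "qvel": joint speeds; "joint_torque": joint torques, N m; "tool_pos": TCP position; "ee_rot": TCP orientation; "wrist_force": force on the tool from outside, world axes, zero at the start; "wrist_torque": the same for the moment, N m; "width": finger opening in m.
Only numpy, scipy, OpenCV 4.12 (cv2) and the standard library are available. Lean on these libraries where they do the work, as an engineer would, in place of code of your own. Each camera call takes 0.05 s, during which the arm holds its last target. There are 200 camera calls.

## Working session

There is one attempt and no reset: what is moved stays moved. The work goes in short steps, Python scripts to look and compute and a tool call to move; the robot and the scene stay as the last step left them, time stands still between calls to the robot, and variables do not carry over. Pictures are saved under pics/ and viewed, about 8 in all and at most 12, crops included, and the job is handed in when it is done.

Besides the shell and the picture viewer there is one more tool, called after "Request:" as name([rows], argument=value, ...), one row to a line, values as JSON. carry_out: Moves the arm, as the interface text tells. Its arguments: {"type":"object","properties":{"targets":{"type":"array","items":{"type":"array","items":{"type":"number"}}}},"required":["targets"]}

```bash
mkdir -p pics; ls
python3 - <<'E'
from bench import robot
import cv2
o=robot.get_obs(); print({k:o[k] for k in('time','tool_pos','ee_rot','width')})
for n in("scene","side"):
    s=robot.snapshot(n); cv2.imwrite(f"pics/{n}0.png",s["image"][:,:,::-1])
    print(n,s["camera_matrix"],s["distortion"],s["pose"])
E
```

```text
pics
{'time': 0.0, 'tool_pos': array([0.12832071, 0.53425285, 0.2043164 ]), 'ee_rot': array([-1.671589  ,  1.56859127, -1.90740387]), 'width': 0.09407385004792888}
scene [[444.69822791   0.         325.24715376]
 [  0.         444.69822791 241.01302329]
 [  0.           0.           1.        ]] [-0.07169966  0.          0.          0.          0.        ] [[ 0.99959336 -0.0283271   0.00326894  0.58314865]
 [ 0.02777774  0.94142483 -0.3360769  -0.32006986]
 [ 0.00644262  0.33603105  0.94182887  1.1968983 ]
 [ 0.          0.          0.          1.        ]]
side [[469.77256597   0.         327.0757653 ]
 [  0.         469.77256597 234.8153465 ]
 [  0.           0.           1.        ]] [-0.03948324  0.          0.          0.          0.        ] [[ 0.83852179  0.40029468 -0.36965575  0.16063913]
 [-0.54486486  0.61369964 -0.57139745 -0.66323145]
 [-0.00186975  0.68054164  0.73270702  1.03637897]
 [ 0.          0.          0.          1.        ]]
```

View pics/scene0.png

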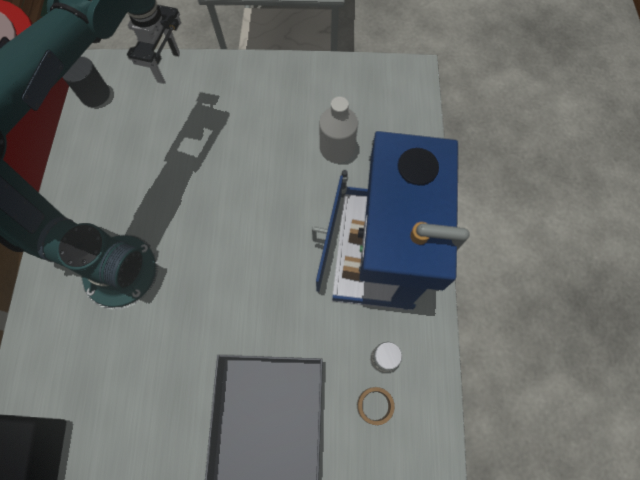

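View pics/side0.png

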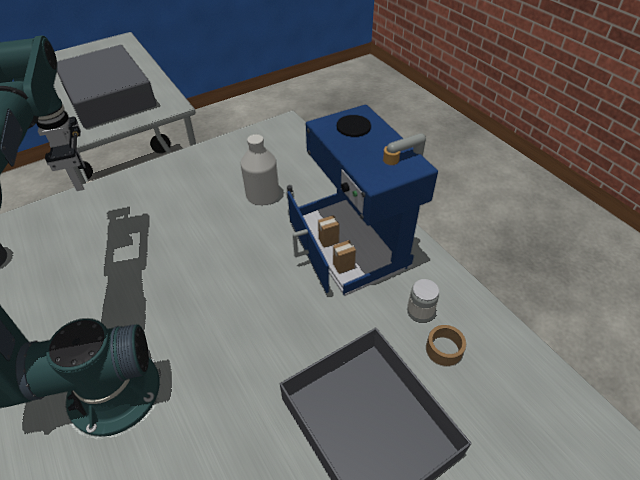

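The scene view shows the hinge post at about (345,174), the door's free end at (320,288), the handle at (318,235), the cartons at (352,232) and (352,266), and the tote's near top corners at (219,357) and (322,360). In the side view the cartons are at (328,230) and (344,256). I'll enlarge the machine in both views.

```bash
cat > h.py <<'E'
import numpy as np, cv2
from bench import robot
from scipy.spatial.transform import Rotation as Ro
def ray(s,px):
    u=cv2.undistortPoints(np.array([[px]],float),s["camera_matrix"],s["distortion"])[0,0]
    P=s["pose"]; return P[:3,3],P[:3,:3]@np.array([u[0],-u[1],-1])
def onz(s,px,z):
    o,d=ray(s,px); return o+d*(z-o[2])/d[2]
def tri(s1,p1,s2,p2):
    o1,d1=ray(s1,p1);o2,d2=ray(s2,p2)
    k=np.linalg.lstsq(np.c_[d1,-d2],o2-o1,rcond=None)[0]
    a=o1+d1*k[0];b=o2+d2*k[1]; return (a+b)/2,np.linalg.norm(a-b)
def proj(s,p):
    P=np.linalg.inv(s["pose"])@np.r_[p,1]; q=np.array([P[0],-P[1],-P[2]])
    return cv2.projectPoints(q[None],np.zeros(3),np.zeros(3),s["camera_matrix"],s["distortion"])[0][0,0]
E
python3 - <<'E'
from h import *
a=cv2.imread("pics/scene0.png")[160:310,300:400]; b=cv2.imread("pics/side0.png")[170:300,270:390]
A=cv2.resize(a,None,fx=4,fy=4,interpolation=cv2.INTER_CUBIC);B=cv2.resize(b,(400,433),interpolation=cv2.INTER_CUBIC)
c=np.zeros((600,800,3),np.uint8);c[:,:400]=A;c[:433,400:]=B;cv2.imwrite("pics/crop.png",c)
E
```

```text
(no output)
```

View pics/crop.png

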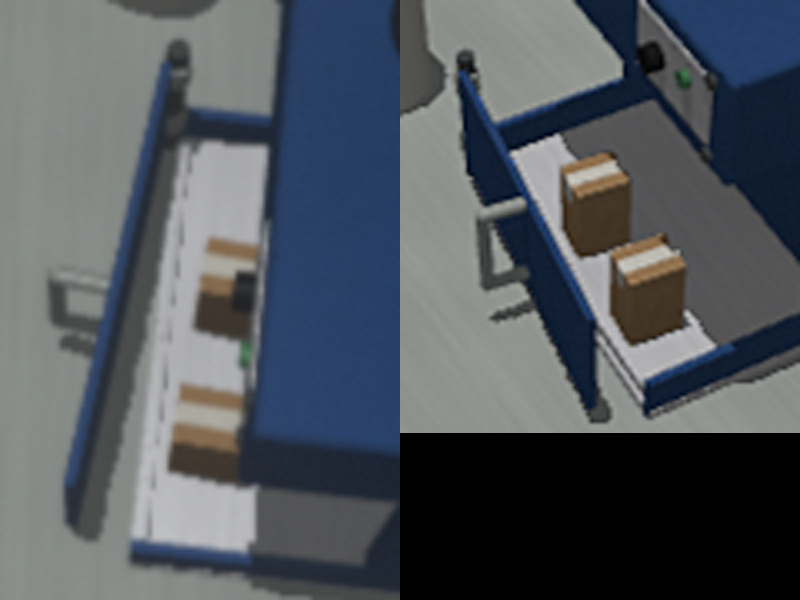

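Run:
```python
from h import *
np.set_printoptions(precision=4,suppress=True)
S=robot.snapshot("scene");D=robot.snapshot("side")
sc=lambda x,y:(300+x/4,160+y/4); sd=lambda x,y:(270+(x-400)*.3,170+y*.3)
def pr(n,s,d,z):
    if s and d: print(n,'tri',*tri(S,s,D,d))
    if s: print(n,' sc',onz(S,s,z))
    if d: print(n,' sd',onz(D,d,z))
pr('hinge',sc(179,45),sd(466,57),.145)
pr('handle',sc(54,272),sd(483,212),.128)
pr('doorend',sc(71,490),sd(594,335),.135)
pr('cheekR',sc(131,545),sd(648,383),.045)
for n,c in(('b',[(562,172),(610,154),(631,180),(583,197)]),('a',[(611,255),(664,237),(685,265),(634,282)])):
    p=np.array([onz(D,sd(*q),.09) for q in c]); print(n,p[:,:2].ravel(),p.mean(0),np.linalg.norm(np.diff(p,axis=0),axis=1))
pr('b nearleft top',sc(207,240),sd(562,172),.09); pr('b nearright',sc(199,290),sd(583,197),.09)
pr('a nearleft top',sc(178,388),sd(611,255),.09); pr('a nearright',sc(172,442),sd(634,282),.09)
pr('headtopL',(375,132),(366,106),.34);pr('headtopR',(363,271),(407,192) and (365,208),.34)
pr('toteNL',(219,357),(282,387),.08);pr('toteFL',(322,360),(376,330),.08);pr('toteFR',None,(469,444),.08)
pr('can',(388,351),(426,288),.1);pr('tape',(376,405),(446,341),.045);pr('jug',(340,104),(255,141),.22)
```

```text
hinge tri [0.6274 0.2589 0.1343] 0.002922478887273111
hinge  sc [0.626  0.2543 0.145 ]
hinge  sd [0.6225 0.2465 0.145 ]
handle tri [0.5488 0.0947 0.1297] 0.0016925886655461094
handle  sc [0.5482 0.0961 0.128 ]
handle  sd [0.55   0.0954 0.128 ]
doorend tri [ 0.564  -0.0435  0.1085] 0.00117431787471079
doorend  sc [ 0.5641 -0.0498  0.135 ]
doorend  sd [ 0.5528 -0.0617  0.135 ]
cheekR tri [ 0.6034 -0.062   0.0399] 0.0002755866683017159
cheekR  sc [ 0.6032 -0.063   0.045 ]
cheekR  sd [ 0.6012 -0.0652  0.045 ]
b [0.6458 0.1306 0.6918 0.1264 0.6895 0.0908 0.6448 0.0963] [0.668 0.111 0.09 ] [0.0462 0.0356 0.0449]
a [ 0.6288  0.0297  0.6757  0.0224  0.6725 -0.0116  0.6283 -0.0041] [0.6513 0.0091 0.09  ] [0.0475 0.0342 0.0449]
b nearleft top tri [0.6503 0.1402 0.0799] 0.002507559374862943
b nearleft top  sc [0.6489 0.1371 0.09  ]
b nearleft top  sd [0.6458 0.1306 0.09  ]
b nearright tri [0.6453 0.1005 0.087 ] 0.003964394329236205
b nearright  sc [0.6439 0.1009 0.09  ]
b nearright  sd [0.6448 0.0963 0.09  ]
a nearleft top tri [0.6311 0.0336 0.085 ] 0.00039195439791315297
a nearleft top  sc [0.
[... 442 characters left out ...]
opR  sd [ 0.6225 -0.0989  0.34  ]
toteNL tri [ 0.3226 -0.2303  0.0624] 0.00031890316441421547
toteNL  sc [ 0.3268 -0.2318  0.08  ]
toteNL  sd [ 0.3196 -0.238   0.08  ]
toteFL tri [ 0.5796 -0.2292  0.0661] 0.0008232918489367254
toteFL  sc [ 0.5799 -0.2306  0.08  ]
toteFL  sd [ 0.5733 -0.2351  0.08  ]
toteFR  sd [ 0.5705 -0.5452  0.08  ]
can tri [ 0.7428 -0.209   0.0912] 0.00791611273073493
can  sc [ 0.7391 -0.2068  0.1   ]
can  sd [ 0.7398 -0.2163  0.1   ]
tape tri [ 0.7165 -0.3324  0.0342] 0.001194342641000548
tape  sc [ 0.7156 -0.3327  0.045 ]
tape  sd [ 0.7101 -0.3355  0.045 ]
jug tri [0.6091 0.4263 0.2024] 0.0017700236452486075
jug  sc [0.608  0.4139 0.22  ]
jug  sd [0.6    0.4022 0.22  ]
```

```bash
cat >> h.py <<'E'
np.set_printoptions(precision=4,suppress=True)
def pose():
    o=robot.get_obs(); return np.array(o["tool_pos"]),Ro.from_euler('xyz',o["ee_rot"]).as_matrix(),o
def rel(p,R,q): return R.T@(np.array(q)-p)*100   # cm in tool axes
E
python3 - <<'E'
from h import *
p,R,o=pose(); print(p,'\n',R,o["joint_positions"])
print('y dir deg',np.degrees(np.arctan2(R[1,1],R[0,1])))
print(rel(p,R,[.551,.094,.20]))
H=np.array([.6255,.25])
for th in(.117,.6,1.1,1.57):
    a=-np.pi/2-.085-th; u=np.array([np.cos(a),np.sin(a)]); n=np.array([u[1],-u[0]])
    print(th,np.degrees(a),H+.17*u+.039*n)
E
```

```text
[0.1284 0.5345 0.2047] 
 [[-0.0005  0.2336  0.9723]
 [-0.0013  0.9723 -0.2336]
 [-1.     -0.0014 -0.0001]] [ 1.2319  0.0877  1.3717  0.      1.6836 -0.1031]
y dir deg 76.48986049193194
[  0.5122 -32.9536  51.3814]
0.117 -101.57374746164263 [0.5532 0.0913]
0.6 -129.2476089664614 [0.4877 0.143 ]
1.1 -157.89549872300256 [0.4533 0.2222]
1.57 -184.82451509415125 [0.4594 0.3032]
```

Request:
carry_out([
  [0,0,-2.06,3.21,0],
  [0,0,-2.06,3.21,0],
  [0,0,-2.06,3.21,0],
  [0,0,-2.06,3.21,0],
  [0,0,-2.06,3.21,0],
  [0,0,-2.06,3.21,0],
  [0,0,-2.06,3.21,0],
  [0,0,-2.06,3.21,0],
  [0,0,-2.06,3.21,0],
  [0,0,-2.06,3.21,0],
  [0,0,-2.06,3.21,0],
  [0,0,-2.06,3.21,0],
  [0,0,-2.06,3.21,0],
  [0,0,-2.06,3.21,0],
  [0,0,-2.06,3.21,0],
  [0,0,-2.06,3.21,0],
  [0,0,0,0,-2],
  [0,0,0,0,0],
  [0,0,0,0,0],
])

```text
time: 2.1
tool_pos: [0.5506, 0.0945, 0.2052]
ee_rot: [2.912, 1.57, 2.71]
wrist_force: [-0.5, 0.1, -0.2]
width: 0.0937
```

Run:
```python
from h import *
p,R,o=pose(); print(p,'\n',R,o["joint_positions"],o["wrist_force"])
print(rel(p,R,[.551,.094,.09]))
s=robot.snapshot("wrist"); cv2.imwrite("pics/w1.png",s["image"][:,:,::-1])
print(proj(s,[.551,.094,.128]),proj(s,p+R[:,0]*.0))
```

```text
[0.5506 0.0945 0.2052] 
 [[-0.0006  0.2001  0.9798]
 [ 0.0003  0.9798 -0.2001]
 [-1.      0.0002 -0.0007]] [ 0.0683  0.1071  1.3497  0.0003  1.6854 -1.3011] [-0.4943  0.0504 -0.2024]
[11.5218 -0.0436  0.0556]
[321.7757 254.4111] [321.8919 299.7422]
```

View pics/w1.png

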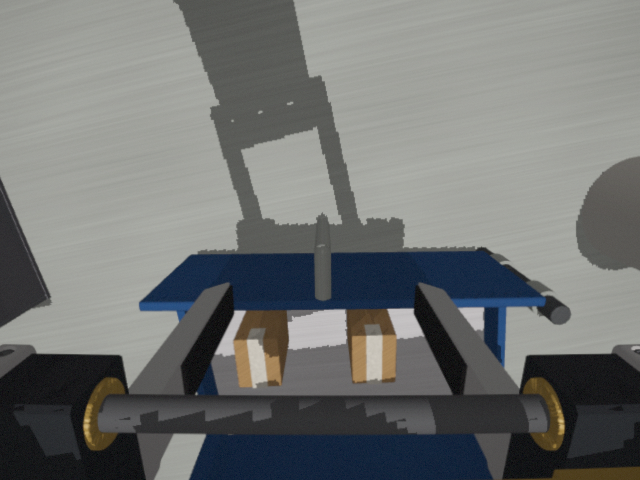

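The wrist view shows the handle centred between the fingers at column 322, with rows 218 to 298, where it was expected. The cartons stand behind the panel. Next I descend and pinch the handle.

Request:
carry_out([
  [0,2.3,0,0,0],
  [0,2.3,0,0,0],
  [0,2.3,0,0,0],
  [0,2.3,0,0,0],
  [0,2.3,0,0,0],
  [0,0,0,0,0],
  [1,0,0,0,0],
  [1,0,0,0,0],
  [1,0,0,0,0],
  [1,0,0,0,0],
  [1,0,0,0,0],
  [1,0,0,0,0],
  [1,0,0,0,0],
  [1,0,0,0,0],
])

```text
time: 3.55
tool_pos: [0.5509, 0.0943, 0.0904]
ee_rot: [2.628, 1.571, 2.427]
wrist_force: [-0.2, -0.7, 0.3]
width: 0.0333
```

Run:
```python
from h import *
p,R,o=pose(); print(p,o["width"],o["wrist_force"])
# arc plan: constant turn and chord per row, in tool axes
H=np.array([.6255,.25]); v=np.r_[p[:2]-H,0]; print(np.linalg.norm(v))
N=20; d=np.radians(-84/N)
c,s=np.cos(d),np.sin(d); M=np.array([[c,-s,0],[s,c,0],[0,0,1]])
print(R.T@(M@v-v)*100, 'end',H+(np.linalg.matrix_power(M,N)@v)[:2])
```

```text
[0.5509 0.0943 0.0904] 0.03326774371493706 [-0.156  -0.7001  0.2836]
0.1726708786786698
[ 0.0001  0.3529 -1.2153] end [0.4628 0.3079]
```

Request:
carry_out([
  [1,0,0,0,0],
  [1,0,0,0,0],
  [1,0,0,0,0],
  [1,0,0,0,0],
  [1,0,0,0,0],
  [1,0,0.166,-0.611,2.1],
  [1,0,0.166,-0.611,2.1],
  [1,0,0.166,-0.611,2.1],
  [1,0,0.166,-0.611,2.1],
  [1,0,0.166,-0.611,2.1],
  [1,0,0.166,-0.611,2.1],
  [1,0,0.166,-0.611,2.1],
  [1,0,0.166,-0.611,2.1],
])

```text
time: 4.85
tool_pos: [0.5081, 0.1216, 0.0904]
ee_rot: [-1.804, 1.568, -2.3]
wrist_force: [-2.8, -4.7, 0.7]
width: 0.0113
```

Request:
carry_out([
  [1,0,0.166,-0.611,2.1],
  [1,0,0.166,-0.611,2.1],
  [1,0,0.166,-0.611,2.1],
  [1,0,0.166,-0.611,2.1],
  [1,0,0.166,-0.611,2.1],
  [1,0,0.166,-0.611,2.1],
  [1,0,0.166,-0.611,2.1],
  [1,0,0.166,-0.611,2.1],
  [1,0,0.166,-0.611,2.1],
  [1,0,0.166,-0.611,2.1],
  [1,0,0.166,-0.611,2.1],
  [1,0,0.166,-0.611,2.1],
  [1,0,0.166,-0.611,2.1],
  [1,0,0.166,-0.611,2.1],
  [1,0,0.166,-0.611,2.1],
  [1,0,0.166,-0.611,2.1],
  [1,0,0.166,-0.611,2.1],
  [1,0,0.166,-0.611,2.1],
])

```text
time: 6.65
tool_pos: [0.4524, 0.2209, 0.0903]
ee_rot: [-1.878, 1.564, -3.033]
wrist_force: [-8.7, -2.3, 4.1]
width: 0.0115
```

Request:
carry_out([
  [1,0,0.166,-0.611,2.1],
  [1,0,0.166,-0.611,2.1],
  [1,0,0.166,-0.611,2.1],
  [1,0,0.166,-0.611,2.1],
  [1,0,0.166,-0.611,2.1],
  [1,0,0.166,-0.611,2.1],
  [1,0,0.166,-0.611,2.1],
  [1,0,0.166,-0.611,2.1],
  [1,0,0.166,-0.611,2.1],
  [1,0,0.166,-0.611,2.1],
  [1,0,0.166,-0.611,2.1],
  [1,0,0.166,-0.611,2.1],
  [1,0,0.166,-0.611,2.1],
  [1,0,0.166,-0.611,2.1],
  [1,0,0,0,0],
])

```text
time: 8.15
tool_pos: [0.4596, 0.311, 0.0904]
ee_rot: [-2.025, 1.563, 2.593]
wrist_force: [-8.1, 3.2, 3.3]
width: 0.0112
```

Run:
```python
from h import *
p,R,o=pose(); print(p,'\n',R,o["width"],o["wrist_force"],o["joint_positions"])
```

```text
[0.4596 0.311  0.0904] 
 [[-0.0066  0.9955 -0.0946]
 [ 0.0041 -0.0946 -0.9955]
 [-1.     -0.007  -0.0034]] 0.011165935453291725 [-8.1211  3.1967  3.3493] [0.4884 0.1512 1.5306 0.0067 1.4637 0.5824]
```

Request:
carry_out([
  [0,0,0,0,0],
  [0,0,0,0,0],
  [0,0,0,0,0],
  [0,0,0,0,0],
  [0,0,0,0,0],
  [0,0,0,0,0],
  [0,0,0,0,0],
  [0,0,0,0,0],
  [0,-1.0,0,0,0],
  [0,-2.5,0,0,0],
  [0,-4,0,0,0],
  [0,-4,0,0,0],
  [0,-4,0,0,0],
])

```text
time: 9.45
tool_pos: [0.4628, 0.3081, 0.2479]
ee_rot: [2.226, 1.57, 0.559]
wrist_force: [0.6, -0.2, 1.2]
width: 0.0939
```

Run:
```python
from h import *
p,R,o=pose(); print(p,'\n',R,o["width"],o["wrist_force"],o["joint_positions"])
print(rel(p,R,[.45,-.05,.45]))
```

```text
[0.4628 0.3081 0.2479] 
 [[ 0.0008  0.9954 -0.096 ]
 [ 0.0005 -0.096  -0.9954]
 [-1.      0.0008 -0.0006]] 0.09393540573787452 [ 0.5538 -0.22    1.1656] [0.4853 0.0958 1.2782 0.0001 1.7667 0.5815]
[-20.2274   2.1757  35.7545]
```

Request:
carry_out([
  [0,-2.02,0.22,3.57,0],
  [0,-2.02,0.22,3.57,0],
  [0,-2.02,0.22,3.57,0],
  [0,-2.02,0.22,3.57,0],
  [0,-2.02,0.22,3.57,0],
  [0,-2.02,0.22,3.57,0],
  [0,-2.02,0.22,3.57,0],
  [0,-2.02,0.22,3.57,0],
  [0,-2.02,0.22,3.57,0],
  [0,-2.02,0.22,3.57,0],
  [0,0,0,0,-8],
  [0,0,0,0,-8],
  [0,0,0,0,-8],
  [0,0,0,0,-8],
  [0,0,0,0,-8],
  [0,0,0,0,-8],
  [0,0,0,0,-8],
  [0,0,0,0,-8],
  [0,0,0,0,-8],
  [0,0,0,0,-8],
])

```text
time: 11.45
tool_pos: [0.4503, -0.0492, 0.4484]
ee_rot: [0.112, 1.569, -0.153]
wrist_force: [-0.1, -0.2, 1.1]
width: 0.0939
```

Request:
carry_out([
  [0,0,0,0,-8],
  [0,0,0,0,-2.8],
  [0,0,0,4,0],
  [0,0,0,4,0],
  [0,0,0,4,0],
  [0,0,0,4,0],
  [0,0,0,4,0],
  [0,0,0,0,0],
])

```text
time: 12.25
tool_pos: [0.6563, -0.0668, 0.438]
ee_rot: [3.019, 1.56, 2.936]
wrist_force: [1.0, 0.4, -1.9]
width: 0.0938
```

Run:
```python
from h import *
p,R,o=pose(); print(p,'\n',R,o["joint_positions"])
```

```text
[ 0.6563 -0.0668  0.438 ] 
 [[-0.0109  0.082   0.9966]
 [ 0.0023  0.9966 -0.082 ]
 [-0.9999  0.0014 -0.0111]] [-0.1875  0.49    0.3923  0.0003  2.2705 -1.6761]
```

Request:
carry_out([
  [0,0,0,3,0],
  [0,0,0,3,0],
  [0,0,0,3,0],
  [0,0,0,0,0],
])

```text
time: 12.65
tool_pos: [0.7082, -0.0699, 0.4167]
ee_rot: [0.002, 1.545, -0.08]
wrist_force: [-0.4, -0.1, 0.2]
width: 0.0942
```

Run:
```python
from h import *
p,R,o=pose(); print(p,'\n',R,o["joint_positions"])
```

```text
[ 0.7082 -0.0699  0.4167] 
 [[ 0.0256  0.082   0.9963]
 [-0.002   0.9966 -0.082 ]
 [-0.9997  0.0001  0.0257]] [-0.1793  0.5966  0.2782  0.0033  2.2412 -1.666 ]
```

The arm does trade orientation for reach at its limit: it has tilted 1.5°. I'll push further up and out to build lean.

Request:
carry_out([
  [0,-2,0,3,0],
  [0,-2,0,3,0],
  [0,-2,0,3,0],
  [0,-2,0,3,0],
  [0,0,0,0,0],
])

```text
time: 13.15
tool_pos: [0.7344, -0.0707, 0.4285]
ee_rot: [-0.016, 1.448, -0.098]
wrist_force: [1.2, 0.1, 0.6]
width: 0.0938
```

Run:
```python
from h import *
p,R,o=pose(); print(p,'\n',R,o["joint_positions"])
```

```text
[ 0.7344 -0.0707  0.4285] 
 [[ 0.1214  0.0822  0.9892]
 [-0.012   0.9966 -0.0813]
 [-0.9925 -0.002   0.122 ]] [-0.1773  0.5859  0.274   0.0116  2.1598 -1.6589]
```

Request:
carry_out([
  [0,-2,0,4,0],
  [0,-2,0,4,0],
  [0,-2,0,4,0],
  [0,-2,0,4,0],
  [0,-2,0,4,0],
  [0,-2,0,4,0],
  [0,-2,0,4,0],
  [0,-2,0,4,0],
  [0,0,0,0,0],
])

```text
time: 14.05
tool_pos: [0.8015, -0.0733, 0.462]
ee_rot: [-0.013, 1.214, -0.095]
wrist_force: [0.1, 0.3, 0.0]
width: 0.0939
```

Run:
```python
from h import *
p,R,o=pose(); print(p,'\n',R,o["joint_positions"])
```

```text
[ 0.8015 -0.0733  0.462 ] 
 [[ 0.3482  0.0827  0.9338]
 [-0.0331  0.9966 -0.0759]
 [-0.9368 -0.0045  0.3497]] [-0.1736  0.5656  0.2739  0.0296  1.9457 -1.6467]
```

Request:
carry_out([
  [0,-2,0,4,0],
  [0,-2,0,4,0],
  [0,-2,0,4,0],
  [0,-2,0,4,0],
  [0,-2,0,4,0],
  [0,-2,0,4,0],
  [0,-2,0,4,0],
  [0,0,0,0,0],
])

```text
time: 14.85
tool_pos: [0.8245, -0.0731, 0.5399]
ee_rot: [-0.011, 0.999, -0.093]
wrist_force: [0.6, -0.4, 0.6]
width: 0.0936
```

Run:
```python
from h import *
p,R,o=pose(); print(p,'\n',R,np.degrees(np.arcsin(R[0,0])),o["joint_positions"])
q=np.array([.653,.013,.09]);x=np.array([.996,-.085,0])
print(rel(p,R,[.46,-.06,.40]))
```

```text
[ 0.8245 -0.0731  0.5399] 
 [[ 0.5387  0.0835  0.8383]
 [-0.0503  0.9965 -0.067 ]
 [-0.841  -0.0061  0.541 ]] 32.596970797304536 [-0.1758  0.4984  0.2738  0.0459  1.799  -1.6413]
[ -7.9346  -1.6563 -38.2111]
```

Request:
carry_out([
  [0,-0.66,-0.14,-3.18,0],
  [0,-0.66,-0.14,-3.18,0],
  [0,-0.66,-0.14,-3.18,0],
  [0,-0.66,-0.14,-3.18,0],
  [0,-0.66,-0.14,-3.18,0],
  [0,-0.66,-0.14,-3.18,0],
  [0,-0.66,-0.14,-3.18,0],
  [0,-0.66,-0.14,-3.18,0],
  [0,-0.66,-0.14,-3.18,0],
  [0,-0.66,-0.14,-3.18,0],
  [0,-0.66,-0.14,-3.18,0],
  [0,-0.66,-0.14,-3.18,0],
  [0,3.5,1.13,-0.3,0],
  [0,3.5,1.13,-0.3,0],
  [0,3.5,1.13,-0.3,0],
  [0,3.5,1.13,-0.3,0],
  [0,0,0,0,0],
])

```text
time: 16.55
tool_pos: [0.5274, -0.0199, 0.2663]
ee_rot: [-0.009, 1.016, -0.089]
wrist_force: [-0.3, -0.6, -0.8]
width: 0.0941
```

Run:
```python
from h import *
p,R,o=pose(); print(p,'\n',R,np.degrees(np.arcsin(R[0,0])),o["joint_positions"])
s=robot.snapshot("wrist"); cv2.imwrite("pics/w2.png",s["image"][:,:,::-1])
print('cam in tool',R.T@(s["pose"][:3,3]-p))
print(rel(p,R,[.598,.018,.151]), proj(s,[.653,.013,.09]),proj(s,[.671,.114,.09]))
d=robot.snapshot("side"); cv2.imwrite("pics/d2.png",d["image"][:,:,::-1])
```

```text
[ 0.5274 -0.0199  0.2663] 
 [[ 0.5247  0.0813  0.8474]
 [-0.0466  0.9967 -0.0667]
 [-0.85   -0.0045  0.5268]] 31.65081448406514 [-0.1759 -0.3909  1.7695  0.0491  1.2102 -1.6709]
cam in tool [-0.1792  0.0009 -0.0833]
[13.3253  4.405  -0.3478] [363.6209 224.134 ] [456.1322 230.7847]
```

View pics/w2.png

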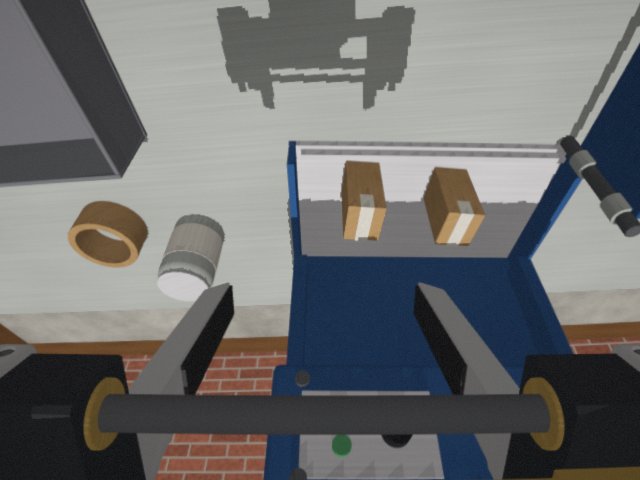

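The wrist view has the tops of carton a at about (363,223) and carton b at (456,229), as predicted. I'll go in on carton a.

Request:
carry_out([
  [0.3,3.35,1.1,-0.09,0],
  [0.3,3.35,1.1,-0.09,0],
  [0.3,3.35,1.1,-0.09,0],
  [0.3,3.35,1.1,-0.09,0],
  [0.3,0,0,0,0],
  [0.3,2.4,0,0,0],
  [0.3,2.4,0,0,0],
  [0.3,0,0,0,0],
])

```text
time: 17.45
tool_pos: [0.6274, 0.0124, 0.1184]
ee_rot: [-0.012, 1.005, -0.095]
wrist_force: [-1.3, 0.4, -0.5]
width: 0.0652
```

Run:
```python
from h import *
p,R,o=pose(); print(p,np.degrees(np.arcsin(R[0,0])),o["width"],o["wrist_force"])
print(rel(p,R,[.663,.0125,.050]))
```

```text
[0.6274 0.0124 0.1184] 32.263613703033876 0.06517483545126217 [-1.306   0.3602 -0.5415]
[ 7.6737  0.3508 -0.6739]
```

Request:
carry_out([
  [0.3,1.5,0.07,-0.13,0],
  [0.3,1.5,0.07,-0.13,0],
  [0.3,1.5,0.07,-0.13,0],
  [0.3,1.5,0.07,-0.13,0],
  [0.3,1.5,0.07,-0.13,0],
  [0.3,0,0,0,0],
  [1,0,0,0,0],
  [1,0,0,0,0],
  [1,0,0,0,0],
  [1,0,0,0,0],
  [1,0,0,0,0],
  [1,0,0,0,0],
  [1,0,0,0,0],
])

```text
time: 18.75
tool_pos: [0.6629, 0.0136, 0.0528]
ee_rot: [-0.011, 1.002, -0.093]
wrist_force: [-3.6, -0.7, 5.6]
width: 0.0399
```

Run:
```python
from h import *
p,R,o=pose(); print(p,np.degrees(np.arcsin(R[0,0])),o["width"],o["wrist_force"],o["wrist_torque"])
# lift: world up 3 cm with back 0; then back
print('per 1cm up',R.T@[0,0,1],'per 1cm -x',R.T@[-.996,.085,0])
```

```text
[0.6629 0.0136 0.0528] 32.44650818643772 0.039897979785579775 [-3.6298 -0.6581  5.6206] [-0.2042  0.3312 -0.0882]
per 1cm up [-0.8424 -0.0061  0.5388] per 1cm -x [-0.5386  0.0016 -0.8421]
```

Request:
carry_out([
  [1,-0.42,0,0.27,0],
  [1,-0.84,0,0.54,0],
  [1,-0.84,0,0.54,0],
  [1,-0.84,0,0.54,0],
  [1,-0.84,0,0.54,0],
  [1,-1.08,0,-1.68,0],
  [1,-1.35,0,-2.1,0],
  [1,-1.35,0,-2.1,0],
  [1,-1.35,0,-2.1,0],
  [1,-1.35,0,-2.1,0],
  [1,-1.35,0,-2.1,0],
  [1,-1.68,0,1.08,0],
  [1,-1.68,0,1.08,0],
  [1,-1.68,0,1.08,0],
  [1,-1.68,0,1.08,0],
  [1,0,0,0,0],
])

```text
time: 20.35
tool_pos: [0.5207, 0.0265, 0.1822]
ee_rot: [-0.01, 0.995, -0.092]
wrist_force: [0.3, 0.9, -0.6]
width: 0.0397
```

Run:
```python
from h import *
p,R,o=pose(); print(p,np.degrees(np.arcsin(R[0,0])),o["width"],o["wrist_force"],o["joint_positions"])
print(rel(p,R,[.47,-.43,.20]))
```

```text
[0.5207 0.0265 0.1822] 32.82141771560065 0.039693149732588556 [ 0.3387  0.8794 -0.6189] [-0.0382 -0.3956  1.9462 -0.0344  1.0163 -1.5175]
[ -1.9614 -45.9227  -0.2038]
```

Request:
carry_out([
  [1,-0.1,-1.3,0,0],
  [1,-0.1,-2.3,0,0],
  [1,-0.1,-2.3,0,0],
  [1,-0.1,-2.3,0,0],
  [1,-0.1,-2.3,0,0],
  [1,-0.1,-2.3,0,0],
  [1,-0.1,-2.3,0,0],
  [1,-0.1,-2.3,0,0],
  [1,-0.1,-2.3,0,0],
  [1,-0.1,-2.3,0,0],
  [1,-0.1,-1.3,0,0],
  [1,0,0,0,0],
])

```text
time: 21.55
tool_pos: [0.4925, -0.2066, 0.1862]
ee_rot: [-0.01, 1.006, -0.095]
wrist_force: [-0.1, 0.5, -0.5]
width: 0.0395
```

Run:
```python
from h import *
p,R,o=pose(); print(p,'\n',R,np.degrees(np.arcsin(R[0,0])),o["width"],o["joint_positions"])
print(rel(p,R,[.47,-.43,.20]))
```

```text
[ 0.4925 -0.2066  0.1862] 
 [[ 0.5332  0.0865  0.8416]
 [-0.0507  0.9962 -0.0703]
 [-0.8445 -0.0052  0.5356]] 32.2204203364245 0.0395477755541301 [-0.7118 -0.3319  1.8908  0.3497  1.1298 -2.2746]
[ -1.2285 -22.4607   0.4178]
```

Joint 6 would reach its limit before the tote. So I'll stand the carton on the table, flip the gripper by half a turn and regrip it.

Request:
carry_out([
  [1,0,1.2,0,0],
  [1,0,2.2,0,0],
  [1,0,2.2,0,0],
  [1,0,2.2,0,0],
  [1,0,2.2,0,0],
  [1,0,1.7,0,0],
  [1,0,1.0,0,0],
  [1,1.7,0,-1.1,0],
  [1,1.7,0,-1.1,0],
  [1,1.7,0,-1.1,0],
  [1,1.7,0,-1.1,0],
  [1,1.7,0,-1.1,0],
  [1,0.85,0,-0.55,0],
  [1,0,0,0,0],
])

```text
time: 22.95
tool_pos: [0.5013, -0.0778, 0.0726]
ee_rot: [-0.008, 1.008, -0.089]
wrist_force: [0.9, 0.3, -1.8]
width: 0.0398
```

Run:
```python
from h import *
p,R,o=pose(); print(p,np.degrees(np.arcsin(R[0,0])),o["width"],o["joint_positions"],o["wrist_force"])
print(rel(p,R,[p[0],p[1],.044]))
```

```text
[ 0.5013 -0.0778  0.0726] 32.07463831117987 0.0397952303202385 [-0.3689 -0.3411  2.1302  0.2029  0.8183 -1.9566] [ 0.9052  0.2885 -1.8419]
[ 2.4169  0.012  -1.5231]
```

Request:
carry_out([
  [1,0.7,0,-0.44,0],
  [1,0.7,0,-0.44,0],
  [1,0.5,0,-0.32,0],
  [1,0.5,0,-0.32,0],
  [1,0,0,0,0],
  [0.3,0,0,0,0],
  [0.3,0,0,0,0],
  [0.3,0,0,0,0],
  [0.3,0,0,0,0],
  [0.3,-2,0,0,0],
  [0.3,-3,0,0,0],
  [0.3,-4,0,0,0],
  [0.3,-4,0,0,0],
  [0.3,0,0,0,0],
])

```text
time: 24.35
tool_pos: [0.4351, -0.0741, 0.1643]
ee_rot: [-0.019, 0.991, -0.101]
wrist_force: [-0.2, 1.2, 0.1]
width: 0.0659
```

Run:
```python
from h import *
p,R,o=pose(); print(p,np.degrees(np.arcsin(R[0,0])),o["width"],o["joint_positions"])
d=robot.snapshot("side")["image"][:,:,::-1]; cv2.imwrite("pics/d3.png",d)
```

```text
[ 0.4351 -0.0741  0.1643] 33.022128512521654 0.06594416371297263 [-0.4491 -0.6252  2.1133  0.2103  1.1108 -1.9795]
```

View pics/d3.png

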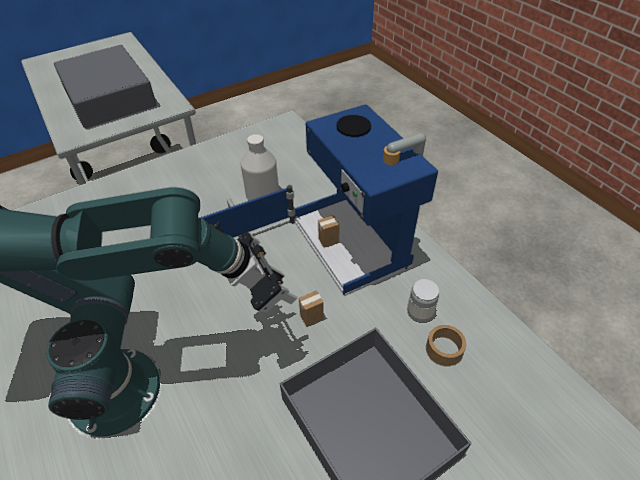

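Carton a stands upright on the table at (312,308), the door is fully open, and carton b is on the tray. Next is the half turn.

Request:
carry_out([
  [0.3,0,0,0,8.5],
  [0.3,0,0,0,8.5],
  [0.3,0,0,0,8.5],
  [0.3,0,0,0,8.5],
  [0.3,0,0,0,8.5],
  [0.3,0,0,0,8.5],
  [0.3,0,0,0,8.5],
  [0.3,0,0,0,8.5],
  [0.3,0,0,0,8.5],
  [0.3,0,0,0,8.5],
  [0.3,0,0,0,8.5],
  [0.3,0,0,0,8.5],
  [0.3,0,0,0,8.5],
  [0.3,0,0,0,8.5],
  [0.3,0,0,0,8.5],
  [0.3,0,0,0,8.5],
  [0.3,0,0,0,8.5],
  [0.3,0,0,0,8.5],
  [0.3,0,0,0,8.5],
  [0.3,0,0,0,8.5],
])

```text
time: 26.4
tool_pos: [0.433, -0.0724, 0.1541]
ee_rot: [2.965, 1.008, -0.09]
wrist_force: [0.5, 0.3, 0.0]
width: 0.0657
```

Request:
carry_out([
  [0.3,0,0,0,8.5],
  [0.3,0,0,0,1.5],
  [0.3,0,0,0,0],
])

```text
time: 26.7
tool_pos: [0.4332, -0.0726, 0.155]
ee_rot: [3.13, 1.006, -0.091]
wrist_force: [-0.5, 0.0, -0.8]
width: 0.0656
```

Run:
```python
from h import *
p,R,o=pose(); print(p,'\n',R,o["width"],o["joint_positions"])
print(rel(p,R,[.502,-.078,.044]))
S=robot.snapshot("scene");D=robot.snapshot("side")
im=S["image"]; print('predict a top scene',proj(S,[.491,-.077,.08]),'side',proj(D,[.491,-.077,.08]))
for s,r in((S,(200,330,230,330)),(D,(280,335,290,335))):
    i=s["image"][r[0]:r[1],r[2]:r[3]]; h=cv2.cvtColor(i,cv2.COLOR_RGB2HSV)
    m=cv2.inRange(h,(5,80,60),(25,255,255)); ys,xs=np.nonzero(m); print(len(xs),xs.min()+r[2],xs.max()+r[2],ys.min()+r[0],ys.max()+r[0])
```

```text
[ 0.4332 -0.0726  0.155 ] 
 [[ 0.5326 -0.0814 -0.8424]
 [-0.0487 -0.9967  0.0656]
 [-0.8449  0.0061 -0.5348]] 0.06560917150646903 [-0.4476 -0.6152  2.1211  0.21    1.1092  1.16  ]
[13.069  -0.0862  0.0993]
predict a top scene [289.0083 297.3437] side [310.6104 299.2126]
174 230 299 258 306
516 299 322 291 325
```

Request:
carry_out([
  [0.3,3,0,0,0],
  [0.3,3,0,0,0],
  [0.3,3,0,0,0],
  [0.3,2.2,0,0.1,0],
  [0.3,1.8,-0.1,0,0],
  [0.3,0,0,0,0],
  [1,0,0,0,0],
  [1,0,0,0,0],
  [1,0,0,0,0],
  [1,0,0,0,0],
  [1,0,0,0,0],
  [1,0,0,0,0],
  [1,-0.85,0,-0.54,0],
  [1,-1.7,0,-1.07,0],
  [1,-1.7,0,-1.07,0],
  [1,-1.7,0,-1.07,0],
  [1,-1.7,0,-1.07,0],
  [1,-1.7,0,-1.07,0],
  [1,-1.7,0,-1.07,0],
  [1,0,0,0,0],
])

```text
time: 28.8
tool_pos: [0.5032, -0.078, 0.1812]
ee_rot: [3.127, 0.997, -0.096]
wrist_force: [0.5, -0.3, -1.2]
width: 0.0398
```

Run:
```python
from h import *
p,R,o=pose(); print(p,'\n',R,o["width"],o["joint_positions"],o["wrist_force"])
print(rel(p,R,[.47,-.44,.17]))
```

```text
[ 0.5032 -0.078   0.1812] 
 [[ 0.54   -0.0837 -0.8375]
 [-0.0518 -0.9965  0.0661]
 [-0.8401  0.0077 -0.5424]] 0.039750257843934836 [-0.3665 -0.4327  1.9711  0.1678  1.0527  1.2438] [ 0.5204 -0.3189 -1.2154]
[ 1.0212 36.339   0.9983]
```

Request:
carry_out([
  [1,0,1.1,0,0],
  [1,0,2.2,0,0],
  [1,0,2.2,0,0],
  [1,0,2.2,0,0],
  [1,0,2.2,0,0],
  [1,0,2.2,0,0],
  [1,0,2.2,0,0],
  [1,0,2.2,0,0],
  [1,0,2.2,0,0],
  [1,0,2.2,0,0],
  [1,0,2.2,0,0],
  [1,0,2.2,0,0],
  [1,0,2.2,0,0],
  [1,0,2.2,0,0],
  [1,0,2.2,0,0],
  [1,0,2.2,0,0],
  [1,0,2.2,0,0],
  [1,0,1.1,0,0],
  [1,0,0,0,0],
])

```text
time: 30.7
tool_pos: [0.4697, -0.4508, 0.1774]
ee_rot: [3.135, 1.006, -0.091]
wrist_force: [-0.2, 0.5, -1.3]
width: 0.04
```

Run:
```python
from h import *
p,R,o=pose(); print(p,'\n',R,o["width"],o["joint_positions"],o["wrist_force"])
print(rel(p,R,[.465,-.44,.051]))
```

```text
[ 0.4697 -0.4508  0.1774] 
 [[ 0.5333 -0.0849 -0.8416]
 [-0.0487 -0.9964  0.0697]
 [-0.8445  0.0038 -0.5355]] 0.03996052251609939 [-1.1026  0.0468  1.5782  0.5016  1.2351  0.452 ] [-0.2193  0.5168 -1.281 ]
[10.3675 -1.0802  7.2418]
```

Request:
carry_out([
  [1,1.2,0,0.76,0],
  [1,1.2,0,0.76,0],
  [1,1.2,0,0.76,0],
  [1,1.2,0,0.76,0],
  [1,1.2,0,0.76,0],
  [1,1.2,0,0.76,0],
  [1,1.2,0,0.76,0],
  [1,0.8,0,0.5,0],
  [1,0,0,0,0],
])

```text
time: 31.6
tool_pos: [0.47, -0.4497, 0.0677]
ee_rot: [3.137, 1.006, -0.088]
wrist_force: [0.2, 0.1, -0.9]
width: 0.0395
```

Run:
```python
from h import *
p,R,o=pose(); print(p,o["width"],o["wrist_force"],rel(p,R,[p[0],p[1],.0495]))
```

```text
[ 0.47   -0.4497  0.0677] 0.03952542106855693 [ 0.1586  0.115  -0.9206] [ 1.5372 -0.0046  0.9738]
```

Request:
carry_out([
  [1,0.5,0,0.32,0],
  [1,0.4,0,0.25,0],
  [1,0.35,0,0.22,0],
  [1,0.25,0,0.16,0],
  [1,0,0,0,0],
  [0.3,0,0,0,0],
  [0.3,0,0,0,0],
  [0.3,0,0,0,0],
  [0.3,0,0,0,0],
  [0.3,-2,0,0,0],
  [0.3,-3,0,0,0],
  [0.3,-4,0,0,0],
  [0.3,-4,0,0,0],
  [0.3,-2,0,0,0],
  [0.3,0,0,0,0],
])

```text
time: 33.1
tool_pos: [0.3903, -0.4455, 0.1834]
ee_rot: [3.118, 1.0, -0.106]
wrist_force: [0.7, 0.1, 1.0]
width: 0.0659
```

Run:
```python
from h import *
p,R,o=pose(); print(p,'\n',R,np.degrees(np.arcsin(R[0,0])),o["joint_positions"],o["wrist_force"])
d=robot.snapshot("side")["image"][:,:,::-1]; cv2.imwrite("pics/d4.png",d)
print(rel(p,R,[.43,-.05,.26]))
```

```text
[ 0.3903 -0.4455  0.1834] 
 [[ 0.537  -0.0854 -0.8393]
 [-0.0569 -0.9963  0.065 ]
 [-0.8417  0.0128 -0.5398]] 32.47760675761568 [-1.2481 -0.0609  1.675   0.5338  1.3072  0.3205] [0.6798 0.0884 1.0468]
[ -6.5662 -39.6441  -4.898 ]
```

View pics/d4.png

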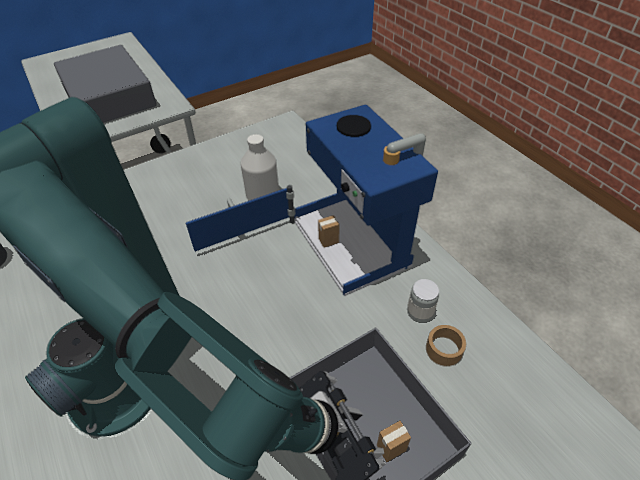

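Carton a stands upright in the tote at (396,440). Now for carton b.

Request:
carry_out([
  [0.3,-3.3,0,-2.45,0],
  [0.3,-3.3,-2,-2.45,0],
  [0.3,0,-3.5,0,0],
  [0.3,0,-3.5,0,0],
  [0.3,0,-3.5,0,0],
  [0.3,0,-3.5,0,0],
  [0.3,0,-3.5,0,0],
  [0.3,0,-3.5,0,0],
  [0.3,0,-3.5,0,0],
  [0.3,0,-3.5,0,0],
  [0.3,0,-3.5,0,0],
  [0.3,0,-3.5,0,0],
  [0.3,0,-2.6,0,0],
])

```text
time: 34.45
tool_pos: [0.4292, -0.0463, 0.2565]
ee_rot: [3.133, 1.006, -0.088]
wrist_force: [0.2, 0.9, 0.1]
width: 0.0658
```

Request:
carry_out([
  [0.3,0,0,0,-8.59],
  [0.3,0,0,0,-8.59],
  [0.3,0,0,0,-8.59],
  [0.3,0,0,0,-8.59],
  [0.3,0,0,0,-8.59],
  [0.3,0,0,0,-8.59],
  [0.3,0,0,0,-8.59],
  [0.3,0,0,0,-8.59],
  [0.3,0,0,0,-8.59],
  [0.3,0,0,0,-8.59],
  [0.3,0,0,0,-8.59],
  [0.3,0,0,0,-8.59],
  [0.3,0,0,0,-8.59],
  [0.3,0,0,0,-8.59],
  [0.3,0,0,0,-8.59],
  [0.3,0,0,0,-8.59],
  [0.3,0,0,0,-8.59],
  [0.3,0,0,0,-8.59],
  [0.3,0,0,0,-8.59],
  [0.3,0,0,0,-8.59],
])

```text
time: 36.45
tool_pos: [0.4294, -0.048, 0.256]
ee_rot: [0.129, 1.008, -0.089]
wrist_force: [0.2, 0.5, 0.8]
width: 0.0659
```

Request:
carry_out([
  [0.3,0,0,0,-8.2],
  [0.3,0,0,0,0],
])

```text
time: 36.65
tool_pos: [0.4294, -0.0481, 0.2563]
ee_rot: [-0.008, 1.008, -0.09]
wrist_force: [0.2, -0.7, -0.5]
width: 0.0659
```

Run:
```python
from h import *
p,R,o=pose(); print(p,'\n',R,np.degrees(np.arcsin(R[0,0])),o["joint_positions"])
t=np.array([.681,.112,.051]); pre=t-.09*R[:,0]
print('pre',rel(p,R,pre),pre)
S=robot.snapshot("scene");D=robot.snapshot("side"); 
for s,r in((S,(205,250,345,375)),(D,(205,255,310,345))):
    i=s["image"][r[0]:r[1],r[2]:r[3]]; h=cv2.cvtColor(i,cv2.COLOR_RGB2HSV)
    m=cv2.inRange(h,(5,80,60),(25,255,255)); ys,xs=np.nonzero(m); print(len(xs),xs.min()+r[2],xs.max()+r[2],ys.min()+r[0],ys.max()+r[0])
```

```text
[ 0.4294 -0.0481  0.2563] 
 [[ 0.5318  0.0825  0.8429]
 [-0.0478  0.9966 -0.0674]
 [-0.8455 -0.0044  0.5339]] 32.124895561843 [-0.3617 -0.6448  1.9357  0.1492  1.3071 -1.8499]
pre [20.9732 18.1263  9.171 ] [0.6331 0.1163 0.1271]
64 351 363 220 233
433 319 338 216 246
```

Request:
carry_out([
  [0.3,2.6,2.25,1.13,0],
  [0.3,2.6,2.25,1.13,0],
  [0.3,2.6,2.25,1.13,0],
  [0.3,2.6,2.25,1.13,0],
  [0.3,2.6,2.25,1.13,0],
  [0.3,2.6,2.25,1.13,0],
  [0.3,2.6,2.25,1.13,0],
  [0.3,2.6,2.25,1.13,0],
  [0.3,0,0,0,0],
])

```text
time: 37.65
tool_pos: [0.6315, 0.1163, 0.1249]
ee_rot: [-0.011, 1.012, -0.092]
wrist_force: [-1.0, -0.2, 0.7]
width: 0.066
```

Run:
```python
from h import *
p,R,o=pose(); print(p,o["width"],o["wrist_force"],np.degrees(np.arcsin(R[0,0])))
print(rel(p,R,[.681,.112,.051]))
s=robot.snapshot("wrist"); i=s["image"]
m=cv2.inRange(cv2.cvtColor(i,cv2.COLOR_RGB2HSV),(5,80,60),(25,255,255))[100:370,220:430]
ys,xs=np.nonzero(m); print(len(xs),xs.min()+220,xs.max()+220,ys.min()+100,ys.max()+100)
for dx in(-.025,.025):
  for dy in(-.02,.02): print(proj(s,[.671+dx+.085*dy,.114+dy-.085*dx,.09]))
```

```text
[0.6315 0.1163 0.1249] 0.0660301700840633 [-1.0419 -0.1631  0.7299] 31.862582195316122
[8.9012 0.0217 0.2982]
5817 298 363 180 307
[291.0594 264.0571]
[357.0597 264.4536]
[295.5    308.0948]
[352.1619 308.4503]
```

Request:
carry_out([
  [0.3,1.5,0.15,0.05,0],
  [0.3,1.5,0.15,0.05,0],
  [0.3,1.5,0.1,0.05,0],
  [0.3,1.5,0,0.05,0],
  [0.3,1.5,0,0.05,0],
  [0.3,1.4,0,0.05,0],
  [0.3,0,0,0,0],
  [1,0,0,0,0],
  [1,0,0,0,0],
  [1,0,0,0,0],
  [1,0,0,0,0],
  [1,0,0,0,0],
  [1,0,0,0,0],
  [1,0,0,0,0],
])

```text
time: 39.1
tool_pos: [0.6826, 0.1137, 0.0584]
ee_rot: [-0.01, 1.002, -0.092]
wrist_force: [-2.0, -0.2, 3.2]
width: 0.0397
```

Run:
```python
from h import *
p,R,o=pose(); print(p,o["width"],o["wrist_force"],o["wrist_torque"])
```

```text
[0.6826 0.1137 0.0584] 0.03970209453285788 [-1.9923 -0.201   3.2484] [0.0421 0.2791 0.0199]
```

Request:
carry_out([
  [1,-0.42,0,0.27,0],
  [1,-0.84,0,0.54,0],
  [1,-0.84,0,0.54,0],
  [1,-0.84,0,0.54,0],
  [1,-0.84,0,0.54,0],
  [1,-1.08,0,-1.68,0],
  [1,-1.35,0,-2.1,0],
  [1,-1.35,0,-2.1,0],
  [1,-1.35,0,-2.1,0],
  [1,-1.35,0,-2.1,0],
  [1,-1.35,0,-2.1,0],
  [1,-1.35,0,-2.1,0],
  [1,0,-1.3,0,0],
  [1,0,-2.5,0,0],
  [1,0,-2.5,0,0],
  [1,0,-2.5,0,0],
  [1,0,-2.5,0,0],
  [1,0,-2.5,0,0],
  [1,0,-2.5,0,0],
  [1,0,-1.7,0,0],
])

```text
time: 41.1
tool_pos: [0.4982, -0.0531, 0.1052]
ee_rot: [-0.012, 1.002, -0.095]
wrist_force: [0.0, 0.9, -1.5]
width: 0.0398
```

Run:
```python
from h import *
p,R,o=pose(); print(p,o["width"],o["wrist_force"],np.degrees(np.arcsin(R[0,0])),o["joint_positions"])
print(rel(p,R,[p[0],p[1],.0495]))
```

```text
[ 0.4982 -0.0531  0.1052] 0.039799548790164556 [ 0.0483  0.9295 -1.4973] 32.410556460589355 [-0.2951 -0.4008  2.1031  0.1388  0.8846 -1.8407]
[ 4.6935  0.037  -2.9985]
```

Request:
carry_out([
  [1,0,0,0,0],
  [1,1.2,0,-0.77,0],
  [1,1.2,0,-0.77,0],
  [1,1.0,0,-0.64,0],
  [1,0.7,0,-0.45,0],
  [1,0.6,0,-0.37,0],
  [1,0,0,0,0],
])

```text
time: 41.8
tool_pos: [0.4984, -0.0513, 0.0484]
ee_rot: [-0.01, 1.003, -0.092]
wrist_force: [-0.2, -0.4, -1.3]
width: 0.0401
```

Run:
```python
from h import *
p,R,o=pose(); print(p,o["width"],o["wrist_force"])
```

```text
[ 0.4984 -0.0513  0.0484] 0.0400860789676769 [-0.2069 -0.3571 -1.3217]
```

Request:
carry_out([
  [1,0.15,0,-0.1,0],
  [1,0,0,0,0],
  [0.3,0,0,0,0],
  [0.3,0,0,0,0],
  [0.3,0,0,0,0],
  [0.3,0,0,0,0],
  [0.3,-2,0,0,0],
  [0.3,-3,0,0,0],
  [0.3,-4,0,0,0],
  [0.3,-4,0,0,0],
  [0.3,0,0,0,0],
])

```text
time: 42.9
tool_pos: [0.4302, -0.0462, 0.1634]
ee_rot: [-0.017, 0.992, -0.098]
wrist_force: [1.2, 0.8, 0.3]
width: 0.0656
```

Request:
carry_out([
  [0.3,0,0,0,8.59],
  [0.3,0,0,0,8.59],
  [0.3,0,0,0,8.59],
  [0.3,0,0,0,8.59],
  [0.3,0,0,0,8.59],
  [0.3,0,0,0,8.59],
  [0.3,0,0,0,8.59],
  [0.3,0,0,0,8.59],
  [0.3,0,0,0,8.59],
  [0.3,0,0,0,8.59],
  [0.3,0,0,0,8.59],
  [0.3,0,0,0,8.59],
  [0.3,0,0,0,8.59],
  [0.3,0,0,0,8.59],
  [0.3,0,0,0,8.59],
  [0.3,0,0,0,8.59],
  [0.3,0,0,0,8.59],
  [0.3,0,0,0,8.59],
  [0.3,0,0,0,8.59],
  [0.3,0,0,0,8.59],
])

```text
time: 44.9
tool_pos: [0.4283, -0.0452, 0.1545]
ee_rot: [2.995, 1.006, -0.092]
wrist_force: [0.1, -0.5, -0.4]
width: 0.0661
```

Request:
carry_out([
  [0.3,0,0,0,8.2],
  [0.3,0,0,0,0],
])

```text
time: 45.1
tool_pos: [0.4283, -0.0452, 0.1546]
ee_rot: [3.132, 1.006, -0.092]
wrist_force: [-0.3, -1.0, -0.3]
width: 0.0657
```

Run:
```python
from h import *
p,R,o=pose(); print(p,'\n',R,o["width"],o["joint_positions"])
print(rel(p,R,[.499,-.052,.047]))
d=robot.snapshot("side")["image"][:,:,::-1]; cv2.imwrite("pics/d5.png",d)
```

```text
[ 0.4283 -0.0452  0.1546] 
 [[ 0.5328 -0.0833 -0.8421]
 [-0.0491 -0.9965  0.0675]
 [-0.8448  0.0054 -0.5351]] 0.0657306829491274 [-0.3504 -0.6447  2.1359  0.1536  1.1057  1.2716]
[12.8924  0.028  -0.244 ]
```

View pics/d5.png

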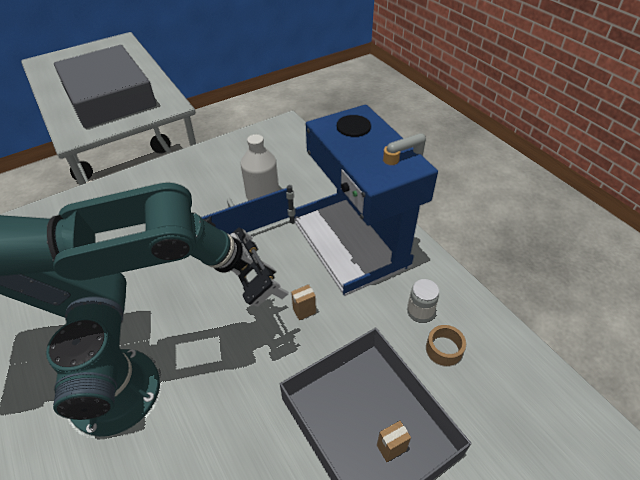

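Carton b stands upright on the table at (303,302), and carton a is in the tote at (394,441). I'll regrip b and carry it over.

Request:
carry_out([
  [0.3,3,0,0,0],
  [0.3,3,0,0,0],
  [0.3,3,0,0,0],
  [0.3,2.1,0,-0.1,0],
  [0.3,1.8,0,-0.1,0],
  [0.3,0,0,0,0],
  [1,0,0,0,0],
  [1,0,0,0,0],
  [1,0,0,0,0],
  [1,0,0,0,0],
  [1,0,0,0,0],
  [1,0,0,0,0],
  [1,-0.85,0,-0.54,0],
  [1,-1.7,0,-1.07,0],
  [1,-1.7,0,-1.07,0],
  [1,-1.7,0,-1.07,0],
  [1,-1.7,0,-1.07,0],
  [1,-1.7,0,-1.07,0],
  [1,-1.7,0,-1.07,0],
  [1,0,0,0,0],
])

```text
time: 47.15
tool_pos: [0.5003, -0.0515, 0.1832]
ee_rot: [3.129, 0.997, -0.095]
wrist_force: [-0.4, -0.0, -0.1]
width: 0.0394
```

Run:
```python
from h import *
p,R,o=pose(); print(p,o["width"],o["wrist_force"])
print(rel(p,R,[.47,-.325,.18]))
D=robot.snapshot("side"); print(onz(D,(396,432),.085))
```

```text
[ 0.5003 -0.0515  0.1832] 0.03935891492956901 [-0.3518 -0.0301 -0.1188]
[ 0.0343 27.501   0.8922]
[ 0.4628 -0.4478  0.085 ]
```

Request:
carry_out([
  [1,0,1.1,0,0],
  [1,0,2.2,0,0],
  [1,0,2.2,0,0],
  [1,0,2.2,0,0],
  [1,0,2.2,0,0],
  [1,0,2.2,0,0],
  [1,0,2.2,0,0],
  [1,0,2.2,0,0],
  [1,0,2.2,0,0],
  [1,0,2.2,0,0],
  [1,0,2.2,0,0],
  [1,0,2.2,0,0],
  [1,0,1.9,0,0],
  [1,0,0,0,0],
  [1,1.2,0,0.76,0],
  [1,1.2,0,0.76,0],
  [1,1.2,0,0.76,0],
  [1,1.2,0,0.76,0],
  [1,1.2,0,0.76,0],
  [1,1.2,0,0.76,0],
])

```text
time: 49.2
tool_pos: [0.476, -0.3222, 0.0938]
ee_rot: [3.131, 1.004, -0.092]
wrist_force: [0.1, 0.3, -0.3]
width: 0.0398
```

Run:
```python
from h import *
p,R,o=pose(); print(p,o["width"],o["wrist_force"],o["joint_positions"])
print(rel(p,R,[p[0],p[1],.0525]))
```

```text
[ 0.476  -0.3222  0.0938] 0.03978393500269898 [ 0.1023  0.2936 -0.3456] [-0.948  -0.1091  1.904   0.4986  1.0116  0.508 ]
[ 3.4837 -0.0225  2.2157]
```

Request:
carry_out([
  [1,1.0,0,0.65,0],
  [1,0.8,0,0.5,0],
  [1,0.5,0,0.32,0],
  [1,0.4,0,0.25,0],
  [1,0,0,0,0],
])

```text
time: 49.7
tool_pos: [0.476, -0.3227, 0.0627]
ee_rot: [3.132, 1.004, -0.092]
wrist_force: [-0.6, 0.2, -0.6]
width: 0.0398
```

Run:
```python
from h import *
p,R,o=pose(); print(p,o["width"],o["wrist_force"],rel(p,R,[p[0],p[1],.0525]))
```

```text
[ 0.476  -0.3227  0.0627] 0.03976069601606832 [-0.564   0.156  -0.5579] [ 0.864  -0.0053  0.5494]
```

Request:
carry_out([
  [1,0.4,0,0.25,0],
  [1,0.25,0,0.16,0],
  [1,0.2,0,0.13,0],
  [1,0,0,0,0],
])

```text
time: 50.1
tool_pos: [0.4769, -0.3235, 0.0546]
ee_rot: [3.129, 1.002, -0.095]
wrist_force: [0.1, 0.2, 2.1]
width: 0.0397
```

Run:
```python
from h import *
p,R,o=pose(); print(p,o["width"],o["wrist_force"])
```

```text
[ 0.4769 -0.3235  0.0546] 0.039677483571798615 [0.1497 0.2022 2.0701]
```

It has touched down (+2 N). I'll release it and retreat.

Request:
carry_out([
  [0.3,0,0,0,0],
  [0.3,0,0,0,0],
  [0.3,0,0,0,0],
  [0.3,0,0,0,0],
  [0.3,-2,0,0,0],
  [0.3,-3,0,0,0],
  [0.3,-4,0,0,0],
  [0.3,-4,0,0,0],
  [0.3,-4,0,0,0],
  [0.3,-2,-3,-2,0],
  [0.3,0,-3,0,0],
  [0.3,0,-4,0,0],
  [0.3,0,-4,0,0],
  [0.3,0,-4,0,0],
  [0.3,0,-4,0,0],
  [0.3,0,-3,0,0],
  [0.3,0,0,0,0],
  [0.3,0,0,0,0],
])

```text
time: 51.9
tool_pos: [0.4122, -0.0648, 0.2229]
ee_rot: [3.129, 1.003, -0.091]
wrist_force: [-0.5, 0.1, 0.3]
width: 0.0658
```

Run:
```python
from h import *
p,R,o=pose(); print(p,o["wrist_force"],o["time"],np.abs(o["qvel"]).max())
d=robot.snapshot("side"); cv2.imwrite("pics/d6.png",d["image"][:,:,::-1])
```

```text
[ 0.4122 -0.0648  0.2229] [-0.4805  0.0536  0.2659] 51.9 0.06079869143751659
```

View pics/d6.png

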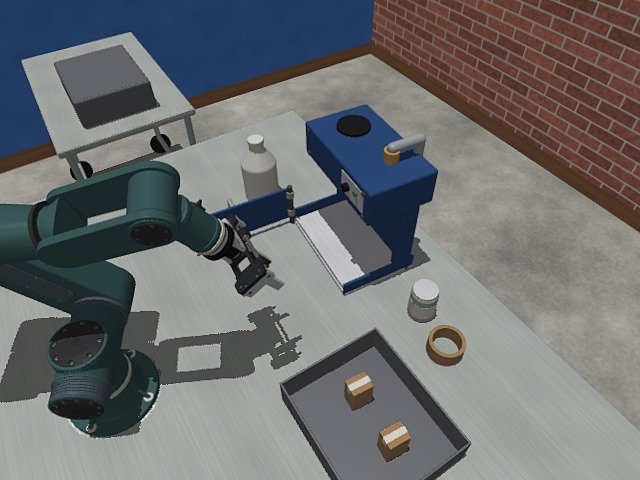

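Both cartons stand upright in the tote, at (358,390) and (394,441). The door is open, and the tote, bottle, can and tape are where they were. I'm handing the job in.

Run:
```python
from h import *
D=robot.snapshot("side"); print(onz(D,(358,383),.085),onz(D,(394,433),.085))
print(robot.close_job())
```

```text
[ 0.4599 -0.3212  0.085 ] [ 0.4583 -0.4472  0.085 ]
the job is handed in; nothing more can be done
None
```

I opened the guard door to about 1.57 rad by its handle, and both cartons now stand upright on the tote floor. The job was handed in at about 52 s of the 72 s allowed. It reports no verdict, so success is judged from my own checks.

- **Lean:** The moves offer no lean command. I built the 32° lean by pushing the arm against its reach limit, over the machine.
- **Regrip:** The last joint would have run out of range before the tote. I stood each carton on the table, turned the gripper half a turn and gripped it again before carrying it over.
- **Final picture:** Carton a is at about (0.46, -0.45) and carton b at about (0.46, -0.32). The tote's middle is near (0.45, -0.39), so both are well inside the limits. The door is open, the arm is clear, and the tote, bottle, can and tape roll look unmoved by eye; I did not re-measure them.

No check failed. One disagreed slightly: close up, carton b was about 4 mm from my first estimate, and I corrected for that before gripping it.

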